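# Brace the parts jar and take off its tight cap

### The arm

A 6-joint arm with a two-finger parallel gripper is mounted at the origin on the work surface. World frame = base frame: x ahead of the robot, y to its left, z up, the work surface at z = 0. Lengths are in m, angles in degrees, forces in N, time in s.
With the tool pointing down it reaches from about 0.25 to 0.725 m from the base axis. Payload 9.7 kg.
Tool frame: the origin (TCP) lies midway between the tips of the shut fingers; the grasp point (between the pads) lies 19 mm behind it; x points along the fingers, y is the direction in which the jaws open and shut, and the axes are right-handed (so a half turn about x gives the same grasp; the last joint's range is limited). The gripper opens to 85 mm and grips with 20 to 120 N. Pads are 22 mm wide; open, the fingers measure 114 mm over their backs; the gripper's body (76 mm by 85 mm) begins 54 mm behind the grasp point. The pads swing forward as they close: fully open they stand 13 mm farther back than shut.
Start: joints at [-66.005, 4.979, 10.078, 95.1, 0, 90], TCP at [0.224, -0.502, 0.204] pointing down, gripper open.
Joint ranges: [-179.16, 179.16], [-48.56, 103.87], [-65.8, 70.77], [-126.05, 130.52], [-82.76, 87.17], [-180, 180]. Speed limits (degrees/s): [127.2, 127.2, 147.25, 180, 180, 180].

### API

Orientations are given as [roll, pitch, yaw] about the fixed x, y, z axes, in that order (R = Rz(yaw) Ry(pitch) Rx(roll)).
In Python, from workcell import bot, cams gives the robot as it stands.
- The arm moves only by the tool apply_moves, never from a script. Its argument "commands" is a list of rows, each a list of 5 numbers: the shift along the tool's x, y, z in m, then the turn about the tool's x in rad, then the opening, from -1 (shut) to 1 (fully open). In form: [[tx, ty, tz, roll, hand], ...]. A call has 1 to 12 rows; each row is the pose to reach, as a shift and turn from the pose measured when the call began, along the tool's axes at that moment; what a row does not reach only later rows make up. A row lasts 1/10 s, in which the tool goes at most 50 mm and 8.59 degrees, less where a joint would pass 70% of its speed; a pose out of reach is approached as far as the arm can. A call with a gripper value outside its range is refused whole. The fingers move at their own pace and stop on an object; "newtons" is the grip in N (left out, the last holds). Time passes only in rows, so rows that repeat a pose let the fingers close. It gives the time, the measured TCP pose, the force and the opening at its end, in the units of the state.
- bot.get_obs(): the state, without advancing time (a new reading comes with each control period).
- cams.camera(name): name is "side" or "top" or "wrist"; returns a dict with "frame" (384x512x3 uint8, blue, green, red), "depth" (384x512 float32, m along the optical axis (not along the pixel's ray), 0 where there is no reading), "camera_matrix" (3x3 intrinsics, pixels), "R" (3x3) and "t" (3): a world point X has camera coordinates R X + t; the wrist camera has in their place "mount" (4x4, takes a point from camera to tool coordinates, whose origin is the TCP and whose axes are the tool frame's). Camera axes: x right, y down, z forward; pixel columns grow to the right and rows downward; lengths in m; the calibration is good to about 2 mm. A picture is of the moment at which its call begins: read the wrist's pose just before it.
- bot.job_done(): hands the job in, once; it reports no verdict.
Trained networks look in the newest picture that a camera, given by its name, has taken for a name from the list of things; names that differ only in an ending like _2 or _b are one class to them, and where a whole thing is asked for, a point or a joint stands for the part that bears it (a point fixed in the world has none). Each returns a list of dicts, best first, with "confidence" (0 to 1); they miss things now and then, are a little off and sometimes report something else, mostly with a low value. They report only what shows in the picture. A call takes as long as a camera call. They do not tell look-alikes from the thing itself.
- cams.spot_in(name, camera): "rect" ([left, top, right, bottom] in pixels, round what is visible of it).
The state is a dict: "time": time; "q": joint angles; "qd": joint speeds; "joint_efforts": joint torques, N m; "ee_pos": TCP position; "tcp_rot": TCP orientation; "wrist_force": force on the tool from outside, world axes, zero at the start; "torque": the same for the moment, N m; "opening": finger opening in m.
Only numpy, scipy, OpenCV 4.12 (cv2) and the standard library are available. Lean on these libraries where they do the work, as an engineer would, in place of code of your own. Each camera call takes 0.05 s, during which the arm holds its last target. There are 200 camera calls.

### The job

Turn the dial of the jar clamp clockwise until its white pointer stands at the yellow mark, so that the jaw braces the glass jar. Then unscrew the jar's tight red cap anticlockwise just until its threads come free, without turning or lifting the jar, and raise it straight up. Finish while still holding the cap level, a few centimetres above the jar's open mouth, with the jar still clamped, and do not push the other things on the bench about.

Things in the scene. Friction and masses are not known exactly. Their poses are not given: they have to be found in the camera images.
- clamp: jar clamp fixed to the bench: grey plate 120 x 310 mm, 12 mm thick; origin at the centre of its underside. Along its y: steel V-block 57 mm high at -y, jar seat at y -65 mm, jaw, and at +y a blue housing 95 x 100 mm, 45 mm high, with the dial on top (axis at y +85 mm). Ticks every 0.25 rad run clockwise round the dial from its -x side; the thick yellow mark is at 2.0 rad
- dial (a joint): angle of the dial, rad: 0 when its pointer looks along the clamp's -x, growing clockwise seen from above, to 2.6; yellow mark at 2.0. Stiff (0.13 N m, up to 0.25 when the jaw presses), stays where it is left. Each rad moves the jaw 4 mm towards the jar; it meets the seated jar at about 1.65 and presses it with some 25 N at 2.0
- dial_grip (a point): point on the dial's axis to grip at, 82 mm above the bench. The dial is a black disc 48 mm across with an upright bar grip across it, 46 mm long (this point's x axis, which turns with the dial), 14 mm thick, from 59 to 89 mm above the bench; a white line on the bar's top at its -x end is the pointer
- jaw: the clamp's steel jaw with a sprung rubber pad, 50 mm wide, from 19 to 49 mm above the bench; the dial moves it along the clamp's -y on to the jar
- jar: glass jar standing loose in the clamp, z up, origin at the centre of its underside (12 mm above the bench): 72 mm across up to its shoulder at 66 mm, then a neck 43 mm across with its mouth at 85 mm. A green arc on the shoulder spans 1.40 to 1.95 rad anticlockwise from the jar's x axis: with the cap's white stripe pointing there the threads are free
- cap_center (a point): centre (half-way up) of the red screw cap, 60 mm across, 22 mm high; screwed on, 80 mm above the jar's underside. Its x axis is the white stripe on top, middle to rim; it starts 0.31 to 0.70 rad anticlockwise of the jar's x axis. Tight (0.3 N m at first); turned anticlockwise it rises 2 mm, is free at 1.40 rad and meets a stop at 1.95. Then it lifts straight off
- spare_jar: small closed jar with a blue lid, 56 mm across, 75 mm high; a bystander, origin at its underside
- carton: brown cardboard box 70 x 100 x 50 mm; a bystander, origin at its underside
- tape_roll: yellow roll of tape lying flat, 76 mm across, 22 mm high; a bystander, origin at its underside
- driver: screwdriver with an orange handle lying flat, 190 mm long, 26 mm thick; a bystander, origin under its middle
- white_box: white box 90 x 60 x 80 mm; a bystander, origin at its underside
- cap: the same red cap, origin at the centre of its underside (11 mm below its centre). Its underside clears the jar's mouth once it is 17 mm up
Mind the look-alikes: they are no part of the job. Leave any purple look-alike of the jar alone. There is more than one size of the cap; the job needs the larger.

How it is judged (in metres and radians):
On the way, in this order (a step that is already met when the one before it is completed fails the run):
1. the dial stands at the yellow mark (within 0.18 rad) and the jaw presses the jar (value of joint dial between 1.82 and 2.18 rad and contact force between jaw and jar above 6 N), for 0.3 s.
2. the cap has been unscrewed on the braced jar until its threads are free (angle between the x axis of cap_center and the x axis of jar, either way round above 1.1 rad and z of cap_center in the frame of jar below 0.095 m and contact force between jaw and jar above 6 N and value of joint dial between 1.75 and 2.25 rad), for 0.05 s.
At the end, for the whole second after the job is handed in: the fingers hold the cap still and level (within 0.2 rad), over the jar within 25 mm, 18 to 90 mm above where it sat when screwed on, touching nothing of the jar; the jar stands upright in the clamp, the jaw pressing it with over 6 N and the dial within 0.25 rad of the yellow mark (value of joint dial between 1.75 and 2.25 rad and contact force between jaw and jar above 6 N and z of cap_center in the frame of jar between 0.098 and 0.17 m and horizontal distance between cap_center and jar below 0.025 m and angle between cap_center's own z axis and vertical below 0.2 rad and contact force between the fingers and cap above 2 N and contact force between cap and jar below 0.2 N and linear speed of cap below 0.03 m/s and angle between jar's own z axis and vertical below 0.1 rad and z of jar in the frame of clamp below 0.02 m); the arm keeps its last pose, push and grip.
It fails at once if the jar turned in the clamp by more than about 0.5 rad (angle between the x axis of jar and the x axis of clamp, either way round above 0.65 rad).
It fails at once if the jar lifted more than 10 mm from the clamp's plate (z of jar in the frame of clamp above 0.022 m).
It fails at once if another thing on the bench pushed more than 40 mm (distance of any of spare_jar, carton, tape_roll, driver, white_box from where it was at the start of the episode above 0.04 m).
It also fails if it takes over 58 s, if anything falls off the work surface, if the arm or the gripper's body presses on something with over 40 N, if the wrist force passes 120 N, or if a joint passes its speed limit or range.

## Working session

There is one attempt and no reset: what is moved stays moved. The work goes in short steps, Python scripts to look and compute and a tool call to move; the robot and the scene stay as the last step left them, time stands still between calls to the robot, and variables do not carry over. Pictures are saved under pics/ and viewed, about 8 in all and at most 12, crops included, and the job is handed in when it is done.

Besides the shell and the picture viewer there is one more tool, called after ">>>" as name(argument=value, ...) on one line, values as JSON. apply_moves: Moves the arm, as the interface text tells. Its arguments: {"type":"object","properties":{"commands":{"type":"array"},"newtons":{"type":"number"}},"required":["commands"]}

```bash
mkdir -p pics; ls; python3 - <<'E'
from workcell import bot,cams
import cv2,numpy as np
o=bot.get_obs(); print({k:np.round(v,3) for k,v in o.items()})
ims=[]
for c in ["top","side"]:
    d=cams.camera(c); cv2.imwrite(f"pics/{c}0.png",d["frame"]); np.savez(f"{c}0.npz",**d); ims.append(d["frame"])
    for n in ["clamp","dial","jar","cap","jaw","spare_jar","carton","tape_roll","driver","white_box"]:
        print(c,n,[(np.round(r["rect"]).astype(int).tolist(),round(r["confidence"],2)) for r in cams.spot_in(n,c)])
cv2.imwrite("pics/t0.png",cv2.resize(ims[0],(800,600),interpolation=cv2.INTER_CUBIC))
cv2.imwrite("pics/s0.png",ims[1])
E
```

```text
pics
{'time': np.float64(0.0), 'q': array([-66.004,   5.012,  10.032,  95.098,   0.   ,  90.001]), 'qd': array([ 0.064,  0.049,  0.078,  0.12 , -0.016, -0.077]), 'joint_efforts': array([ 5.0000e-03, -5.2039e+01,  4.6480e+01,  1.7000e-02,  0.0000e+00,
        0.0000e+00]), 'ee_pos': array([ 0.224, -0.502,  0.204]), 'tcp_rot': array([-90.033,  89.922, 113.963]), 'wrist_force': array([-0.884, -0.557, -0.996]), 'torque': array([-0.012, -0.028,  0.007]), 'opening': np.float64(0.086)}
top clamp [([136, 156, 282, 248], 0.73)]
top dial [([154, 174, 179, 196], 0.6)]
top jar [([264, 268, 300, 309], 0.88), ([216, 195, 256, 226], 0.79), ([319, 161, 358, 196], 0.67)]
top cap [([220, 193, 246, 220], 0.83), ([212, 284, 229, 305], 0.74)]
top jaw [([194, 191, 225, 214], 0.72)]
top spare_jar [([293, 217, 323, 244], 0.65)]
top carton [([173, 115, 225, 157], 0.94)]
top tape_roll [([238, 146, 273, 178], 0.92), ([157, 170, 182, 195], 0.22)]
top driver [([150, 225, 228, 265], 0.85)]
top white_box []
side clamp [([178, 197, 306, 300], 0.6)]
side dial [([210, 231, 228, 258], 0.8)]
side jar [([262, 140, 284, 179], 0.89), ([248, 206, 287, 237], 0.88), ([326, 193, 358, 230], 0.74)]
side cap [([324, 249, 347, 268], 0.67), ([252, 190, 281, 215], 0.56)]
side jaw [([239, 222, 261, 240], 0.88), ([253, 188, 279, 216], 0.47)]
side spare_jar [([292, 166, 316, 198], 0.66)]
side carton [([157, 200, 209, 253], 0.67)]
side tape_roll [([215, 192, 243, 216], 0.93)]
side driver [([245, 238, 312, 290], 0.65)]
side white_box [([319, 134, 357, 173], 0.63)]
```

View pics/t0.png

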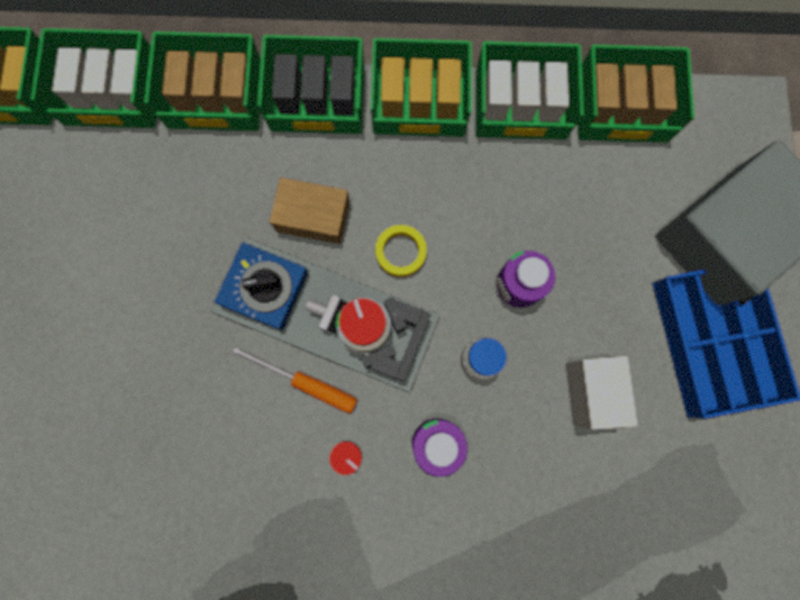

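View pics/s0.png

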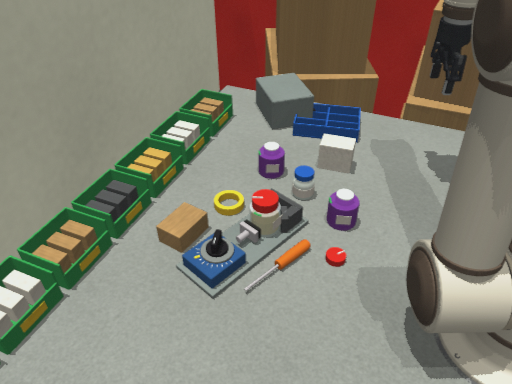

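The top view (800 px scale) shows the clamp with the dial at (265,285), its pointer to the left. The larger red cap sits on the clear jar at (363,323), with its stripe pointing up. The loose cap at (346,458) is the small look-alike, and the two purple jars at (525,278) and (440,447) are look-alikes too. Next I'll localise the dial and cap with depth and enlarge the clamp area.

```bash
cat > h.py <<'E'
import numpy as np,cv2
def cloud(d,R=None,t=None):
    K=d["camera_matrix"];z=d["depth"];v,u=np.mgrid[:z.shape[0],:z.shape[1]]
    P=np.stack([(u-K[0,2])/K[0,0]*z,(v-K[1,2])/K[1,1]*z,z],-1)
    return (P-d["t"])@d["R"]      # R^T (P-t)
E
python3 - <<'E'
import numpy as np,cv2
from h import *
d=dict(np.load("top0.npz"));W=cloud(d);f=d["frame"].astype(int);z=W[...,2]
print("cam centre",-d["R"].T@d["t"])
b,g,r=f[...,0],f[...,1],f[...,2]
hsv=cv2.cvtColor(d["frame"],cv2.COLOR_BGR2HSV)
m0=np.zeros(z.shape,bool);m0[150:255,130:290]=True
blue=m0&(hsv[...,0]>95)&(hsv[...,0]<125)&(hsv[...,1]>130)
blue=blue&(z>.04)&(z<.075)
p=W[blue][:,:2].astype(np.float32);print("housing",len(p),cv2.minAreaRect(p),np.median(W[blue][:,2]))
plate=m0&(z>.006)&(z<.2)
p=W[plate]; p=p[:,:2].astype(np.float32);print("all",cv2.minAreaRect(p),len(p))
red=m0&((hsv[...,0]<8)|(hsv[...,0]>172))&(hsv[...,1]>140)&(z>.09)
red|=m0&(z>.096)&(z<.115)&(np.abs(W[...,0]-np.median(W[red][:,0]))<.033)&(np.abs(W[...,1]-np.median(W[red][:,1]))<.033)
p=W[red].astype(np.float32);print("cap",len(p),np.median(p[:,2]),cv2.minEnclosingCircle(p[:,:2].copy()))
dial=m0&(z>.075)&(z<.1);dial[:,190:]=False
p=W[dial].astype(np.float32);print("dialbar",len(p),np.median(p[:,2]),cv2.minAreaRect(p[:,:2].copy()))
disc=m0&(z>.058)&(z<.1);disc[:,190:]=False
p=W[disc].astype(np.float32);print("disc",len(p),cv2.minEnclosingCircle(p[:,:2].copy()))
cv2.imwrite("pics/crop0.png",cv2.resize(d["frame"][150:255,130:290],(800,525),interpolation=cv2.INTER_CUBIC))
E
```

```text
cam centre [ 0.43027417 -0.13269313  0.80145298]
housing 853 ((0.5764521956443787, 0.05901004374027252), (0.09932681918144226, 0.09223228693008423), 69.58647155761719) 0.04502089155512034
all ((0.5431493520736694, -0.029478207230567932), (0.2383710741996765, 0.3291182219982147), 1.5650513172149658) 8194
cap 703 0.103768446 ((0.4901549220085144, -0.10650883615016937), 0.0654553472995758)
dialbar 174 0.08829956 ((0.5743136405944824, 0.049587491899728775), (0.014573285356163979, 0.045155495405197144), 13.503064155578613)
disc 359 ((0.57395339012146, 0.04939759150147438), 0.023635108023881912)
```

View pics/crop0.png

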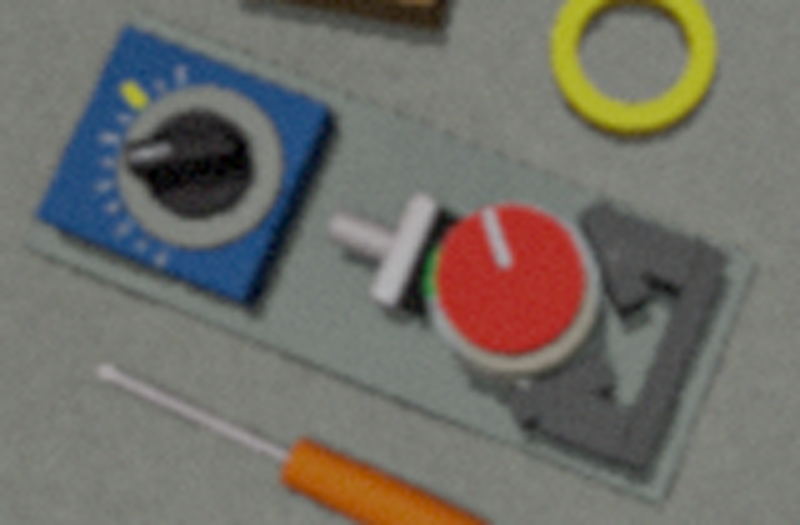

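The crop confirms it: the larger red cap at (512,280) sits on the clear jar in the clamp. Its stripe points up to about (490,215) and a bit of green arc shows at (430,272). The dial pointer is at (150,153) and the yellow mark at (133,95). From this the clamp yaw is about -20.4°, the pointer's world angle about 103.5° (dial ≈ 0.98 rad), and the dial axis is at about (0.574, 0.049). I'll move above the dial.

>>> apply_moves(commands=[[0,-0.36,-0.54,-1.38,1],[0,-0.36,-0.54,-1.38,1],[0,-0.36,-0.54,-1.38,1],[0,-0.36,-0.54,-1.38,1],[0,-0.36,-0.54,-1.38,1],[0,-0.36,-0.54,-1.38,1],[0,-0.36,-0.54,-1.38,1],[0,-0.36,-0.54,-1.38,1],[0,-0.36,-0.54,-1.38,1],[0,-0.36,-0.54,-1.38,1],[0,-0.36,-0.54,-1.38,1],[0,-0.36,-0.54,-1.38,1]])

```text
time: 2.3
ee_pos: [0.5452, 0.0067, 0.2047]
tcp_rot: [63.5, 90.0, -13.4]
wrist_force: [1.3, -1.6, 0.1]
opening: 0.0852
```

```bash
cat >> h.py <<'E'
from scipy.spatial.transform import Rotation as Ro
def wrist(bot,cams):
    o=bot.get_obs();d=cams.camera("wrist")
    T=np.eye(4);T[:3,:3]=Ro.from_euler("xyz",o["tcp_rot"],degrees=True).as_matrix();T[:3,3]=o["ee_pos"]
    M=T@d["mount"];d["R"]=M[:3,:3].T;d["t"]=-d["R"]@M[:3,3]
    return o,d
def topm(d,z,x0,x1,y0,y1,s=2000):   # rectify plane z: image up=+x, left=+y
    w,h=int((y1-y0)*s),int((x1-x0)*s);P=np.array([[x,y,z] for x,y in [(x1,y1),(x1,y0),(x0,y0),(x0,y1)]])
    c=(P@d["R"].T+d["t"])@d["camera_matrix"].T;c=(c[:,:2]/c[:,2:]).astype(np.float32)
    H=cv2.getPerspectiveTransform(c,np.float32([[0,0],[w,0],[w,h],[0,h]]))
    return cv2.warpPerspective(d["frame"],H,(w,h))
def tool(o,target):  # shift in tool axes, y angle
    R=Ro.from_euler("xyz",o["tcp_rot"],degrees=True).as_matrix()
    return R.T@(np.array(target)-o["ee_pos"]),np.degrees(np.arctan2(R[1,1],R[0,1]))
E
python3 - <<'E'
from workcell import bot,cams
from h import *
o,d=wrist(bot,cams);np.savez("w1.npz",**{k:d[k] for k in["frame","depth","camera_matrix","R","t"]})
print(-d["R"].T@d["t"],o["q"].round(1))
W=cloud(d);z=W[...,2];ok=d["depth"]>0
nb=(np.hypot(W[...,0]-.574,W[...,1]-.05)<.035)&ok
for lo,hi in[(.08,.1),(.056,.1)]:
    p=W[nb&(z>lo)&(z<hi)].astype(np.float32)
    print(len(p),np.median(p[:,2]),cv2.minAreaRect(p[:,:2].copy()),cv2.minEnclosingCircle(p[:,:2].copy()))
print("tool",tool(o,[.574,.0495,.064]))
cv2.imwrite("pics/w1.png",np.hstack([d["frame"]]))
E
```

```text
[0.52689738 0.08611755 0.37445463] [ 0.7  4.3  9.4 95.  -0.  77.6]
692 0.08917937 ((0.5740115642547607, 0.04924824833869934), (0.014205435290932655, 0.04512792453169823), 12.471588134765625) ((0.5736257433891296, 0.04911285638809204), 0.023089619353413582)
1652 0.060685217 ((0.5738241672515869, 0.04970075190067291), (0.04694761708378792, 0.045612163841724396), 14.98677921295166) ((0.5739386081695557, 0.04928002879023552), 0.02395719662308693)
tool (array([ 0.14067679,  0.03771695, -0.03523162]), np.float64(13.077544166171247))
```

View pics/w1.png

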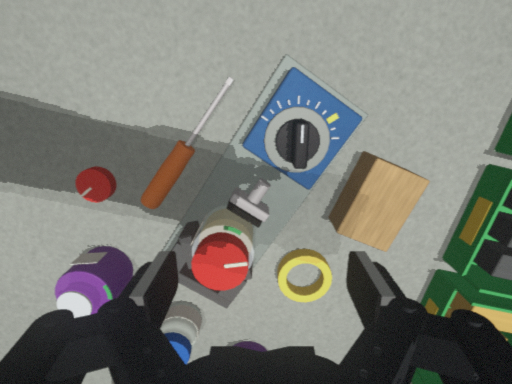

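The wrist view shows the dial bar at (301,143), its pointer toward (302,127) and the yellow mark at (333,118). The jaws are already aligned with the bar, so I'll descend and grip.

>>> apply_moves(commands=[[0.0,0.0375,-0.0352,0.01,0.3],[0.04,0.0375,-0.0352,0.01,0.0],[0.08,0.0375,-0.0352,0.01,-0.2],[0.11,0.0375,-0.0352,0.01,-0.2],[0.14,0.0375,-0.0352,0.01,-0.2],[0.14,0.0375,-0.0352,0.01,-0.2],[0.14,0.0375,-0.0352,0.01,-1],[0.14,0.0375,-0.0352,0.01,-1],[0.14,0.0375,-0.0352,0.01,-1],[0.14,0.0375,-0.0352,0.01,-1],[0.14,0.0375,-0.0352,0.01,-1]], newtons=60)

```text
time: 3.45
ee_pos: [0.5768, 0.0551, 0.0641]
tcp_rot: [133.3, 89.8, 56.0]
wrist_force: [0.4, 0.3, -0.2]
opening: 0.0001
```

Opening reads 0 and the pose is about 6 mm off, because the arm was still settling when I measured. I'll check.

```bash
python3 - <<'E'
from workcell import bot,cams
from h import *
o,d=wrist(bot,cams);print(o["time"],o["ee_pos"].round(4),o["tcp_rot"].round(1),o["opening"],o["wrist_force"].round(1),o["torque"].round(2))
o,d2=bot.get_obs(),cams.camera("side");print(o["ee_pos"].round(4),o["opening"])
t=cams.camera("top")
a=d["frame"];b=cv2.resize(d2["frame"][190:300,160:310],(400,293));c=cv2.resize(t["frame"][140:240,120:256],(400,293))
cv2.imwrite("pics/c2.png",np.vstack([cv2.resize(a[:260],(800,406))[:300],np.hstack([b,c])]))
E
```

```text
3.45 [0.5768 0.0551 0.0641] [133.3  89.8  56. ] 7.627176484123176e-05 [ 0.4  0.3 -0.2] [-0.02 -0.    0.  ]
[0.5767 0.0551 0.0639] 0.00038540522579918264
```

View pics/c2.png

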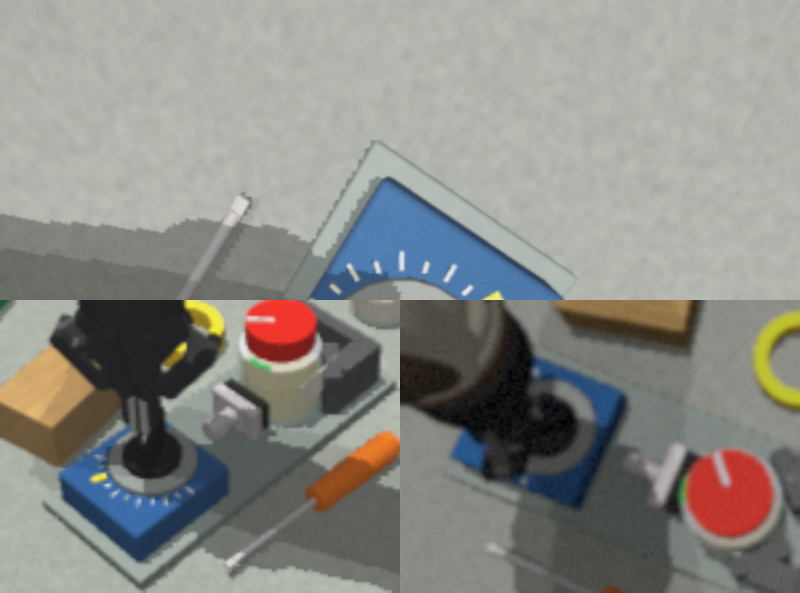

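The side crop shows the fingers shut over the rear of the dial, and I can't tell whether they straddle the bar. I'll open, rise, settle and re-measure.

>>> apply_moves(commands=[[0,0,0,0,0],[0,0,0,0,0],[0,0,0,0,0],[-0.05,0,0,0,0.2],[-0.1,0,0,0,0.5],[-0.13,0,0,0,1],[-0.13,0,0,0,1],[-0.13,0,0,0,1],[-0.13,0,0,0,1]])

```text
time: 4.5
ee_pos: [0.576, 0.0548, 0.1922]
tcp_rot: [-166.6, 89.9, 116.1]
wrist_force: [0.9, -0.4, -0.2]
opening: 0.0854
```

```bash
cat > dial.py <<'E'
from workcell import bot,cams
from h import *
o,d=wrist(bot,cams);print(o["ee_pos"].round(4),o["tcp_rot"].round(1),np.abs(o["qd"]).max().round(2),o["opening"],"after",bot.get_obs()["ee_pos"].round(4))
t=cams.camera("top")
for D in(d,t):
    W=cloud(D);z=W[...,2];ok=D["depth"]>0
    nb=(np.hypot(W[...,0]-.574,W[...,1]-.05)<.035)&ok
    for lo,hi in[(.08,.1),(.056,.1)]:
        p=W[nb&(z>lo)&(z<hi)].astype(np.float32)
        if len(p)>5: print(len(p),np.median(p[:,2]),cv2.minAreaRect(p[:,:2].copy()),cv2.minEnclosingCircle(p[:,:2].copy()))
print("tool",tool(bot.get_obs(),[.574,.0495,.064]))
cv2.imwrite("pics/w3.png",d["frame"])
E
python3 dial.py
```

```text
[0.576  0.0548 0.1922] [-166.6   89.9  116.1] 0.49 0.08538265132120508 after [0.5758 0.0548 0.192 ]
636 0.089247555 ((0.5737999081611633, 0.04994384944438934), (0.012935768812894821, 0.044359926134347916), 12.904472351074219) ((0.5744456648826599, 0.05010399594902992), 0.022601433098316193)
1624 0.060245335 ((0.5741093754768372, 0.05025848001241684), (0.047247905284166336, 0.04538417235016823), 9.994635581970215) ((0.5741565823554993, 0.049031782895326614), 0.024226399138569832)
163 0.088398375 ((0.5740054249763489, 0.049669258296489716), (0.014108026400208473, 0.04546875134110451), 12.600794792175293) ((0.5746391415596008, 0.04973584786057472), 0.02297804318368435)
402 0.06595024 ((0.5737873315811157, 0.048784833401441574), (0.04507818818092346, 0.04597252607345581), 80.4917221069336) ((0.5742037892341614, 0.04975709691643715), 0.02398420311510563)
tool (array([ 0.12804124, -0.00280538,  0.00505103]), np.float64(12.690956766836383))
```

The dial hasn't moved (bar still at 12.7°) and both cameras agree on its axis. I'll regrip, centred this time, and check the opening before closing.

>>> apply_moves(commands=[[0.0,-0.002,0.005,0,0.2],[0.05,-0.002,0.005,0,0.0],[0.09,-0.002,0.005,0,0.0],[0.12,-0.002,0.005,0,0.0],[0.128,-0.002,0.005,0,0.0],[0.128,-0.002,0.005,0,0.0],[0.128,-0.002,0.005,0,0.0]])

```text
time: 5.3
ee_pos: [0.5755, 0.0497, 0.0657]
tcp_rot: [158.3, 89.9, 80.9]
wrist_force: [0.5, 1.1, 0.9]
opening: 0.0428
```

>>> apply_moves(commands=[[0,0,0,0,-1],[0,0,0,0,-1],[0,0,0,0,-1],[0,0,0,0,-1],[0,0,0,0,-1]], newtons=60)

```text
time: 5.8
ee_pos: [0.5756, 0.0497, 0.0659]
tcp_rot: [155.0, 89.9, 77.7]
wrist_force: [0.9, -0.8, 0.8]
opening: -0.0001
```

```bash
python3 - <<'E'
from workcell import bot,cams
from h import *
o=bot.get_obs();print(o["ee_pos"].round(4),o["tcp_rot"].round(1),o["opening"],o["wrist_force"].round(1))
d2=cams.camera("side")["frame"];cv2.imwrite("pics/s3.png",cv2.resize(d2[190:290,170:300],(780,600),interpolation=cv2.INTER_CUBIC))
E
```

```text
[0.5756 0.0497 0.0659] [155.   89.9  77.7] -7.05627948314468e-05 [ 0.9 -0.8  0.8]
```

View pics/s3.png

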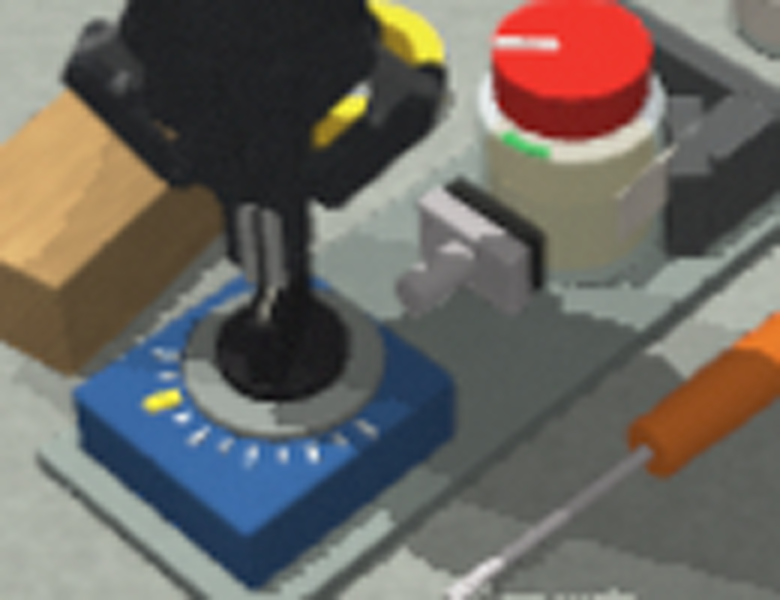

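The side crop shows the pointer end of the bar at (265,305) between the fingers, though the opening still reads 0. I'll test with a small clockwise turn and watch the wrist moment.

>>> apply_moves(commands=[[0,0,0,0.06,-1],[0,0,0,0.12,-1],[0,0,0,0.18,-1],[0,0,0,0.18,-1]])

```text
time: 6.25
ee_pos: [0.5755, 0.0497, 0.0657]
tcp_rot: [172.2, 89.9, 84.5]
wrist_force: [0.2, -0.1, -0.1]
opening: 0.0001
```

```bash
python3 - <<'E'
from workcell import bot,cams
from h import *
o=bot.get_obs();print(o["ee_pos"].round(4),tool(o,o["ee_pos"])[1],o["opening"],o["wrist_force"].round(1),o["torque"].round(3))
d=cams.camera("side");W=cloud(d);z=W[...,2];ok=d["depth"]>0
nb=(np.hypot(W[...,0]-.574,W[...,1]-.05)<.05)&ok
for lo in np.arange(.06,.11,.005):
    p=W[nb&(z>lo)&(z<lo+.005)]
    if len(p): print(lo.round(3),len(p),p.min(0).round(3),p.max(0).round(3))
E
```

```text
[0.5755 0.0497 0.0657] 2.3287094006510136 0.00010961665174551071 [ 0.2 -0.1 -0.1] [-0.012  0.022 -0.035]
0.06 31 [0.552 0.031 0.06 ] [0.594 0.075 0.065]
0.065 22 [0.563 0.031 0.066] [0.575 0.075 0.07 ]
0.07 19 [0.563 0.036 0.07 ] [0.574 0.074 0.075]
0.075 24 [0.562 0.034 0.075] [0.574 0.074 0.08 ]
0.08 18 [0.563 0.034 0.08 ] [0.574 0.075 0.085]
0.085 56 [0.562 0.04  0.085] [0.577 0.075 0.09 ]
0.09 4 [0.569 0.06  0.09 ] [0.582 0.071 0.094]
0.095 14 [0.567 0.056 0.096] [0.585 0.063 0.1  ]
0.1 25 [0.561 0.045 0.1  ] [0.587 0.063 0.105]
0.105 23 [0.562 0.043 0.105] [0.586 0.064 0.11 ]
```

There's no reaction moment, and the side depth shows the bar ending at z≈0.09 with finger points only above about 0.095. The real tips seem higher than the reported TCP. I'll raise and measure where they are.

>>> apply_moves(commands=[[-0.05,0,0,0,-1],[-0.1,0,0,0,-1],[-0.1,0,0,0,-1],[-0.1,0,0,0,-1]])

```text
time: 6.7
ee_pos: [0.5763, 0.0495, 0.1672]
tcp_rot: [127.9, 89.8, 40.5]
wrist_force: [-0.3, -0.5, -0.3]
opening: -0.0002
```

```bash
cat > tips.py <<'E'
from workcell import bot,cams
from h import *
o=bot.get_obs();print(o["ee_pos"].round(4),tool(o,o["ee_pos"])[1],o["opening"])
d=cams.camera("side");W=cloud(d);z=W[...,2];ok=d["depth"]>0
nb=(np.hypot(W[...,0]-o["ee_pos"][0],W[...,1]-o["ee_pos"][1])<.06)&ok
for lo in np.arange(.09,.25,.01):
    p=W[nb&(z>lo)&(z<lo+.01)]
    if len(p): print(lo.round(3),len(p),p.min(0).round(3),p.max(0).round(3))
c=d["R"]@o["ee_pos"]+d["t"];c=d["camera_matrix"]@c;c=c[:2]/c[2];print("tcp px",c)
im=d["frame"].copy();cv2.circle(im,tuple(int(v) for v in c.round()),1,(0,255,255),-1)
u,v=c.astype(int);cv2.imwrite("pics/tip.png",cv2.resize(im[v-60:v+60,u-70:u+70],(700,600),interpolation=cv2.INTER_NEAREST))
E
python3 tips.py
```

```text
[0.5763 0.0495 0.1672] 2.535374964721151 -0.0002126880894190067
0.09 6 [0.568 0.039 0.09 ] [0.579 0.069 0.092]
0.19 14 [0.568 0.053 0.195] [0.581 0.062 0.2  ]
0.2 59 [0.562 0.043 0.2  ] [0.59  0.063 0.21 ]
0.21 67 [0.561 0.044 0.21 ] [0.589 0.063 0.22 ]
0.22 66 [0.561 0.045 0.22 ] [0.588 0.063 0.23 ]
0.23 63 [0.55  0.052 0.231] [0.602 0.065 0.24 ]
0.24 190 [0.539 0.04  0.24 ] [0.612 0.066 0.25 ]
tcp px [212.40858431 206.82252811]
```

View pics/tip.png

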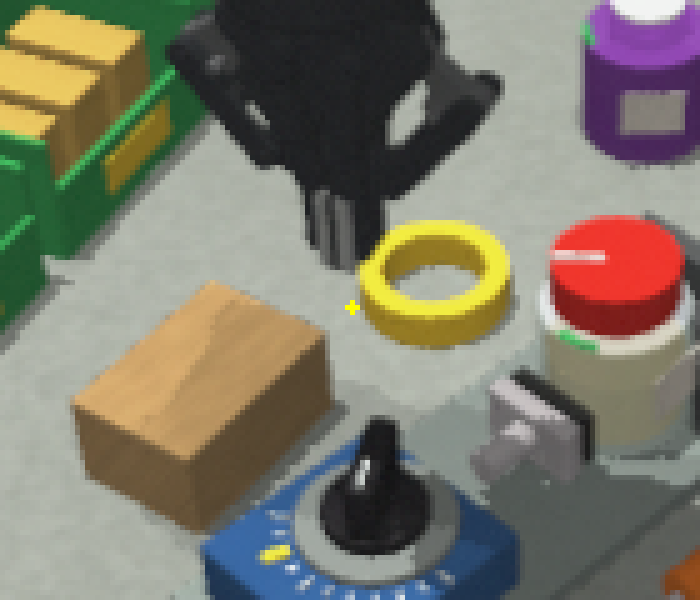

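The TCP (yellow dot) is at (352,307), but the real tips end at about (345,268). The tips are about 30 mm behind the reported TCP (true tip z ≈ ee_z + 0.029), so I had been closing above the bar. I'll use this offset from now on: open, realign and descend to ee_z ≈ 0.036.

>>> apply_moves(commands=[[0.0,-0.002,0,-0.09,0.0],[0.0,-0.002,0,-0.178,0.0],[0.03,-0.002,0,-0.178,0.0],[0.07,-0.002,0,-0.178,0.0],[0.1,-0.002,0,-0.178,0.0],[0.118,-0.002,0,-0.178,0.0],[0.13,-0.002,0,-0.178,0.0],[0.13,-0.002,0,-0.178,0.0]])

```text
time: 7.55
ee_pos: [0.572, 0.0495, 0.0329]
tcp_rot: [-129.1, 89.8, 153.6]
wrist_force: [-0.2, -0.6, 0.3]
opening: 0.043
```

>>> apply_moves(commands=[[0,0,0,0,-1],[0,0,0,0,-1],[0,0,0,0,-1],[0,0,0,0,-1],[0,0,0,0,-1]], newtons=60)

```text
time: 8.05
ee_pos: [0.5738, 0.0499, 0.034]
tcp_rot: [168.9, 89.8, 91.7]
wrist_force: [6.7, 2.2, -5.1]
opening: 0.0131
```

It's gripped, with an opening of 13 mm. Now turning clockwise by about 1.01 rad.

>>> apply_moves(commands=[[0,0,0,0.12,-1],[0,0,0,0.24,-1],[0,0,0,0.36,-1],[0,0,0,0.48,-1],[0,0,0,0.6,-1],[0,0,0,0.72,-1],[0,0,0,0.84,-1],[0,0,0,0.94,-1],[0,0,0,1.02,-1],[0,0,0,1.02,-1],[0,0,0,1.02,-1]])

```text
time: 9.15
ee_pos: [0.5742, 0.0501, 0.034]
tcp_rot: [-143.7, 89.8, 80.8]
wrist_force: [4.1, 1.5, -8.1]
opening: 0.0128
```

```bash
python3 - <<'E'
from workcell import bot
from h import *
o=bot.get_obs();print(o["ee_pos"].round(4),tool(o,o["ee_pos"])[1],o["opening"],o["wrist_force"].round(1),o["torque"].round(3))
E
```

```text
[0.5742 0.0501 0.034 ] -45.550415991682016 0.012838845426362853 [ 4.1  1.5 -8.1] [ 0.501 -0.723 -0.066]
```

>>> apply_moves(commands=[[0,0,0,0,0],[0,0,0,0,0],[0,0,0,0,0],[-0.05,0,0,0,0.0],[-0.1,0,0,0,1],[-0.14,0,0,0,1],[-0.14,0,0,0,1],[-0.14,0,0,0,1]])

```text
time: 9.95
ee_pos: [0.5746, 0.0497, 0.1753]
tcp_rot: [-176.7, 89.8, 47.8]
wrist_force: [1.0, 0.2, -1.2]
opening: 0.0857
```

```bash
cat > capm.py <<'E'
from workcell import bot,cams
from h import *
o,d=wrist(bot,cams);print(o["time"],o["ee_pos"].round(4),"yang",tool(o,o["ee_pos"])[1],"q6",o["q"][5].round(1))
t=cams.camera("top")
for n,D in(("w",d),("t",t)):
    W=cloud(D);z=W[...,2];ok=D["depth"]>0
    p=W[ok&(np.hypot(W[...,0]-.574,W[...,1]-.05)<.035)&(z>.08)&(z<.1)].astype(np.float32)
    if len(p)>5: print(n,"bar",len(p),cv2.minAreaRect(p[:,:2].copy()))
    hsv=cv2.cvtColor(D["frame"],cv2.COLOR_BGR2HSV)
    nb=ok&(np.hypot(W[...,0]-.53,W[...,1]+.05)<.06)&(z>.098)&(z<.112)
    p=W[nb].astype(np.float32);(cx,cy),r=cv2.minEnclosingCircle(p[:,:2].copy())
    print(n,"cap",len(p),np.median(p[:,2]),(cx,cy),r)
    w=nb&(hsv[...,1]<110)&(hsv[...,2]>120)&(np.hypot(W[...,0]-cx,W[...,1]-cy)<.027);q=W[w]
    a=q[:,:2].mean(0)-[cx,cy]; print(n,"stripe",len(q),np.degrees(np.arctan2(a[1],a[0])))
    g=ok&(hsv[...,0]>45)&(hsv[...,0]<80)&(hsv[...,1]>120)&(np.hypot(W[...,0]-cx,W[...,1]-cy)<.045)&(z>.06);q=W[g]
    if len(q): a=np.degrees(np.arctan2(q[:,1]-cy,q[:,0]-cx));print(n,"green",len(q),a.min(),a.max(),q.mean(0))
print("tool",tool(bot.get_obs(),[cx,cy,.05]))
a=topm(d,.103,.44,.62,-.12,.1,1700);b=topm(t,.103,.44,.62,-.12,.1,1700)
cv2.imwrite("pics/m.png",np.hstack([a,b]))
E
python3 capm.py
```

```text
9.95 [0.5746 0.0497 0.1753] yang -45.53624223858402 q6 140.4
w bar 722 ((0.574373185634613, 0.0499119907617569), (0.04508262500166893, 0.013125051744282246), 44.52188491821289)
w cap 2110 0.10441624 (0.521733283996582, -0.0897599533200264) 0.03001776710152626
w stripe 101 16.13208855661782
w green 33 66.47781581234226 95.73458167288425 [ 0.52688972 -0.05823697  0.079418  ]
t bar 155 ((0.5741837024688721, 0.04963789880275726), (0.045519568026065826, 0.014008041471242905), 44.390987396240234)
t cap 586 0.10379304 (0.5217560529708862, -0.09043854475021362) 0.029887476935982704
t stripe 38 23.83686785884126
tool (array([0.12255316, 0.06395174, 0.13523266]), np.float64(-45.543497414629535))
```

View pics/m.png

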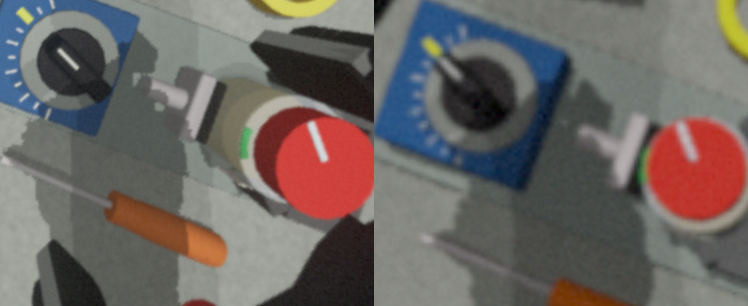

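The pointer now stands on the yellow mark in both rectified views (bar at 44.4°, so dial ≈ 2.01 rad) and the pad touches the jar. The cap centre is at (0.5217, -0.090), with the stripe at about 18° world and the visible green arc spanning about 66–96°. So I need roughly 1.0 rad anticlockwise. Moving over the cap.

>>> apply_moves(commands=[[0,0.032,0.068,0,1],[0,0.064,0.135,0,1],[0,0.064,0.135,0,1],[0,0.064,0.135,0,1],[0.03,0.064,0.135,0,1],[0.06,0.064,0.135,0,1],[0.09,0.064,0.135,0,1],[0.1,0.064,0.135,0,1],[0.11,0.064,0.135,0,1],[0.11,0.064,0.135,0,1]])

```text
time: 11.05
ee_pos: [0.5216, -0.09, 0.0618]
tcp_rot: [-95.6, 89.8, 128.9]
wrist_force: [0.6, -0.6, -0.4]
opening: 0.0855
```

```bash
python3 - <<'E'
from workcell import bot
from h import *
o=bot.get_obs();print(o["ee_pos"].round(4),tool(o,[.5217,-.0901,.046]),o["opening"],o["wrist_force"].round(1),o["torque"].round(3))
E
```

```text
[ 0.5216 -0.09    0.0618] (array([ 1.57715722e-02,  2.01225155e-04, -5.74754263e-05]), np.float64(-45.52523793558737)) 0.08548166462681454 [ 0.6 -0.6 -0.4] [ 0.027 -0.009 -0.049]
```

>>> apply_moves(commands=[[0.008,0,0,0,1],[0.015,0,0,0,1],[0.015,0,0,0,1],[0.015,0,0,0,0.5],[0.015,0,0,0,-1],[0.015,0,0,0,-1],[0.015,0,0,0,-1],[0.015,0,0,0,-1]], newtons=80)

```text
time: 11.85
ee_pos: [0.5218, -0.0901, 0.0478]
tcp_rot: [-109.2, 89.8, 115.3]
wrist_force: [-2.7, 1.5, 4.9]
opening: 0.058
```

```bash
cat > st.py <<'E'
from workcell import bot
from h import *
o=bot.get_obs();print(o["time"],o["ee_pos"].round(4),tool(o,o["ee_pos"])[1],o["opening"],o["wrist_force"].round(1),o["torque"].round(3))
E
python3 st.py
```

```text
11.85 [ 0.5218 -0.0901  0.0478] -45.532879186443424 0.058018985059386595 [-2.7  1.5  4.9] [ 0.056  0.411 -0.104]
```

The cap is held. Unscrewing anticlockwise with the small rise.

>>> apply_moves(commands=[[0,0,0,-0.09,-1],[-0.0002,0,0,-0.18,-1],[-0.0004,0,0,-0.27,-1],[-0.0006,0,0,-0.36,-1],[-0.0008,0,0,-0.45,-1],[-0.001,0,0,-0.54,-1],[-0.0012,0,0,-0.63,-1],[-0.0014,0,0,-0.72,-1],[-0.0016,0,0,-0.81,-1],[-0.0018,0,0,-0.9,-1],[-0.002,0,0,-1.0,-1],[-0.002,0,0,-1.02,-1]])

```text
time: 13.05
ee_pos: [0.5219, -0.0901, 0.0501]
tcp_rot: [-172.7, 89.8, 110.3]
wrist_force: [0.1, -0.9, -0.1]
opening: 0.0576
```

```bash
python3 st.py; python3 - <<'E'
from workcell import bot,cams
from h import *
d=cams.camera("side")["frame"]
t=cams.camera("top");b=topm(t,.103,.44,.6,-.16,0,2000)
cv2.imwrite("pics/u.png",np.hstack([cv2.resize(d[170:290,190:310],(400,400),interpolation=cv2.INTER_CUBIC),cv2.resize(b,(400,400))]))
E
```

```text
13.05 [ 0.5219 -0.0901  0.0501] 13.030331082200686 0.057555602378259685 [ 0.1 -0.9 -0.1] [-0.     0.029 -0.005]
```

View pics/u.png

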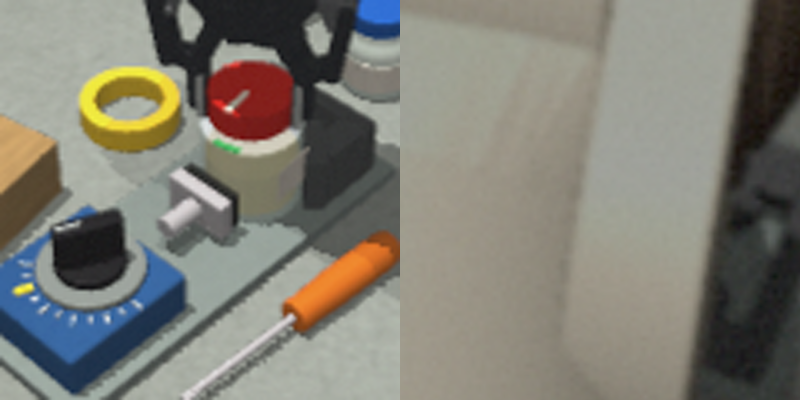

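In the side view (left half) the stripe runs to (230,107), pointing at the green arc at (227,147). The jar looks unturned, and wrist force and moment are near zero, so the threads look free. I'll do a small test lift, watching the force.

>>> apply_moves(commands=[[-0.001,0,0,0,-1],[-0.002,0,0,0,-1],[-0.003,0,0,0,-1],[-0.004,0,0,0,-1],[-0.004,0,0,0,-1]])

```text
time: 13.65
ee_pos: [0.5219, -0.0901, 0.0542]
tcp_rot: [-172.9, 89.8, 109.9]
wrist_force: [0.1, -0.3, -1.0]
opening: 0.0577
```

```bash
python3 st.py; python3 - <<'E'
from workcell import bot,cams
from h import *
d=cams.camera("side");W=cloud(d);z=W[...,2];hsv=cv2.cvtColor(d["frame"],cv2.COLOR_BGR2HSV)
nr=np.hypot(W[...,0]-.5219,W[...,1]+.0901)<.045
red=nr&((hsv[...,0]<8)|(hsv[...,0]>172))&(hsv[...,1]>150)&(z>.05)
print("red z",np.percentile(z[red],[1,5,50,95,99]).round(4))
top=nr&(z>.101)&(hsv[...,1]<120)&(hsv[...,2]>110)&(np.hypot(W[...,0]-.5219,W[...,1]+.0901)<.026)
a=W[top];print("stripe",len(a),np.degrees(np.arctan2(a[:,1]+.0901,a[:,0]-.5219)).mean() if len(a) else 0)
g=nr&(hsv[...,0]>45)&(hsv[...,0]<80)&(hsv[...,1]>90)&(z>.05);a=W[g];q=np.degrees(np.arctan2(a[:,1]+.0901,a[:,0]-.5219));print("green",len(a),q.min(),q.max(),a[:,2].mean())
E
```

```text
13.65 [ 0.5219 -0.0901  0.0542] 12.792356335943554 0.057662847606211834 [ 0.1 -0.3 -1. ] [0.016 0.002 0.013]
red z [0.0896 0.0924 0.1082 0.1107 0.1116]
stripe 56 75.25307775531076
green 13 69.69795290563118 97.80191801692148 0.0775673456419732
```

The cap top rose to about 0.109 with no resistance, and the jar stayed put (green arc at the same height, still about 70–98°). Lifting straight up.

>>> apply_moves(commands=[[-0.008,0,0,0,-1],[-0.016,0,0,0,-1],[-0.024,0,0,0,-1],[-0.032,0,0,0,-1],[-0.036,0,0,0,-1],[-0.036,0,0,0,-1],[-0.036,0,0,0,-1],[-0.036,0,0,0,-1],[-0.036,0,0,0,-1]])

```text
time: 14.6
ee_pos: [0.5218, -0.0902, 0.0897]
tcp_rot: [-163.4, 89.8, 119.4]
wrist_force: [0.2, 0.1, -0.7]
opening: 0.0581
```

```bash
python3 st.py; python3 - <<'E'
from workcell import bot,cams
from h import *
d=cams.camera("side")
W=cloud(d);z=W[...,2];hsv=cv2.cvtColor(d["frame"],cv2.COLOR_BGR2HSV)
nr=np.hypot(W[...,0]-.5219,W[...,1]+.0901)<.045
red=nr&((hsv[...,0]<8)|(hsv[...,0]>172))&(hsv[...,1]>150)&(z>.05);print("red z",np.percentile(z[red],[1,5,50,95,99]).round(4))
g=nr&(hsv[...,0]>45)&(hsv[...,0]<80)&(hsv[...,1]>90)&(z>.05);a=W[g];q=np.degrees(np.arctan2(a[:,1]+.0901,a[:,0]-.5219));print("green",len(a),q.min(),q.max(),a[:,2].mean())
cv2.imwrite("pics/end.png",cv2.resize(d["frame"][150:280,190:320],(600,600),interpolation=cv2.INTER_CUBIC))
E
```

```text
14.6 [ 0.5218 -0.0902  0.0897] 12.799483261040521 0.058058327986682215 [ 0.2  0.1 -0.7] [-0.016 -0.003 -0.008]
red z [0.1244 0.1269 0.1438 0.1462 0.1473]
green 13 67.84768724062327 97.25835731598977 0.0774585291068483
```

View pics/end.png

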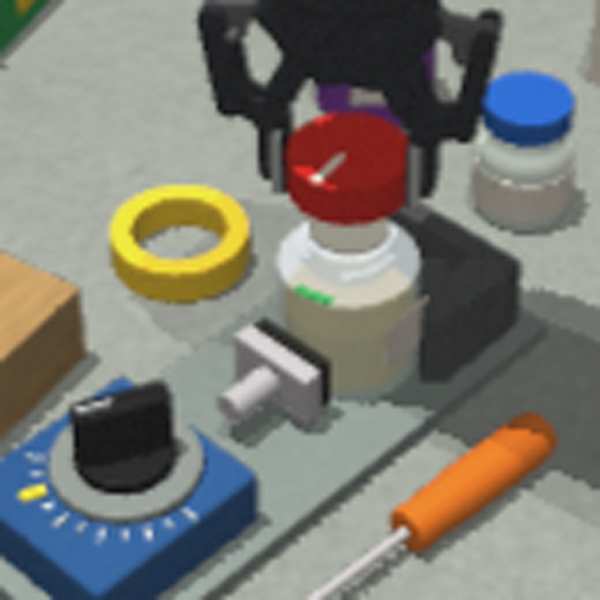

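The cap is level at (347,165), held between the fingers above the open neck at (347,235). The jar stands upright with the pad against it and the pointer is at the mark. Handing in.

```bash
python3 -c "
from workcell import bot
print(bot.job_done())"
```

```text
the job is handed in; nothing more can be done
None
```

The dial is at the yellow mark, the cap is off, and I handed the job in with the cap still held level above the clamped jar. The hand-in reported no verdict.

**What I did**
- I turned the dial clockwise by about 58°. Both cameras then put it at about 2.01 rad, with the jaw pad against the jar.
- I gripped the larger red cap with 80 N and turned it anticlockwise by about 58.6°. The stripe then pointed into the green arc, at about 75° where the arc spans about 68–98°.
- I raised it straight up after a 4 mm test lift met almost no force (about 1 N).

**Last checks before handing in**
- **Cap:** its top was at z ≈ 0.146 m, about 42 mm above where it sat. The fingers were 58 mm apart on it and the wrist force was under 1 N.
- **Jar:** it stood upright, with the green arc at the same height and angle within a few degrees.
- **Bystanders:** the tape roll, carton, driver and spare jar looked undisturbed in the last side picture. I didn't measure them, and the white box was outside that picture.
- **Jaw force:** I couldn't measure it; I inferred it from the dial angle and the pad touching the jar.

**What disagreed**
- The real fingertips sat about 29 mm behind the reported TCP. My first two grips therefore closed above the dial bar without moving it, and I corrected for the offset after that.
- The first cap-stripe readings differed between the cameras (16° and 24°). I used about 18°, read from the pictures.

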